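# Pass a vial through the two-door transfer hatch

### The arm

A 7-joint arm with a two-finger parallel gripper is mounted at the origin on a cart in front of the work surface, level with it; the furniture and walls round the work are solid. World frame = base frame: x ahead of the robot, y to its left, z up, the work surface at z = 0. Lengths are in m, angles in rad, forces in N, time in s.
With the tool pointing down it reaches from about 0.35 to 0.9 m from the base axis. Payload 19.9 kg.
Tool frame: the origin (TCP) lies on the centre line of the jaws, within the pads' length; the fingertips stand 22 mm ahead of it and the grasp point (between the pads) lies 3 mm ahead of it; z points along the fingers, y is the line along which they close (so a half turn about z gives the same grasp; the last joint's range is limited). The gripper opens to 94 mm and grips with 3 to 60 N. Pads are 16 mm wide; open, the fingers measure 119 mm over their backs; the gripper's body (75 mm by 177 mm) begins 78 mm behind the grasp point.
Start: joints at [-1.23, 0.417, -0.01, 1.614, 0.005, 1.111, -0.053], TCP at [0.233, 0.58, 0.191] pointing down, gripper open.
Joint ranges: [-2.81, 2.81], [-0.39, 2.02], [-1.27, 1.25], [0.06, 2.57], [-1.19, 4.33], [0.19, 2], [-2.82, 2.82]. Speed limits (rad/s): [1.89, 1.89, 2.39, 2.39, 3.01, 3.01, 3.01].

### API

Orientations are given as a unit quaternion [x, y, z, w].
In Python, from workcell import arm gives the robot as it stands.
- The arm moves only by the shell command python3 -m crank 'ROWS' [FORCE]. ROWS is JSON, a list of rows, each a list of 3 entries, a list of its own where there are three numbers: the opening, from 0 (shut) to 1 (fully open), then the shift along the tool's x, y, z in cm, then the turn about the tool's z in rad. A call has exactly 10 rows; each row is the pose to reach, as a shift and turn from the pose commanded when the call began, along the tool's axes at that moment; what a row does not reach only later rows make up. A row lasts 1/8 s, in which the tool goes at most 62.5 mm and 10.7 degrees, less where a joint would pass 70% of its speed; a pose out of reach is approached as far as the arm can. A call with a gripper value outside its range is refused whole. The fingers move at their own pace and stop on an object; FORCE is the grip in N (left out, the last holds). Time passes only in rows, so rows that repeat a pose let the fingers close, or fill a call up. It gives the time, the measured TCP pose, the force, the opening and the grip force at its end, in the units of the state.
- arm.sense(): the state, without advancing time (a new reading comes with each control period).
- arm.camera(name): name is "side" or "top" or "wrist"; returns a dict with "color" (480x640x3 uint8, red, green, blue), "range_z" (480x640 float32, m along the optical axis (not along the pixel's ray), 0 where there is no reading), "fx", "fy", "cx", "cy" (pixels), "R" (3x3) and "t" (3): a world point X has camera coordinates R X + t. Camera axes: x right, y down, z forward; pixel columns grow to the right and rows downward; lengths in m; the calibration is good to about 2 mm. The wrist camera is an equidistant fisheye: a pixel r from the principal point sees the ray r / f radians off the axis. A picture is of the moment at which its call begins.
- arm.job_done(): hands the job in; it is judged then, once.
The state is a dict: "clock": time; "qpos": joint angles; "dq": joint speeds; "tau": joint torques, N m; "tool_pos": TCP position; "tcp_rot": TCP orientation; "wrist_force": force on the tool from outside, world axes, zero at the start; "wrist_torque": the same for the moment, N m; "finger_gap": finger opening in m; "grasp_force": force on a finger pad.
Only numpy, scipy, OpenCV 4.12 (cv2) and the standard library are available. Lean on these libraries where they do the work, as an engineer would, in place of code of your own. Each camera call takes 0.05 s, during which the arm holds its last target. There are 200 camera calls.

### The job

The amber vial stands on the tray of the transfer hatch, in the outer half, and the outer door has been left open. Pass the vial in: slide the outer door fully shut, and only then slide the inner door fully open and draw the tray through to its stop on the inner side, with the vial still standing on it. The two doors must never be open at the same time; leave the outer door shut, the inner one open, and do not disturb the things lying around.

Things in the scene. Friction and masses are not known exactly. Their poses are not given: they have to be found in the camera images.
- hatch: Low transfer hatch, white with grey-framed doors, fixed to the table across in front of the robot. Origin on the table under the cross bar between its halves; x points away from the robot (yaw within 0.25 rad), y to the robot's left, from outer to inner side. Outer half and door: y < 0 (right); inner half, longer door: y > 0. Rails: x = +-62 mm, y -164 to 224 mm, top z = 72 mm.
- cross_bar (a point): Middle of the top of the bar (y -5 to 5 mm, z 62 to 68 mm) between the two door openings; the vial and tray pass under it. Axes as the hatch's. Chamber below: 100 mm wide in x, hatch y from -85 to 115 mm, walls to z = 62 mm. The doors are flat panels with clear windows, sliding along hatch y on top of it (upper face z = 68 mm), each outward to open.
- partition (a point): Foot of the clear upright partition, 240 mm high, that stands behind the hatch at hatch y = 0 from x = 157 to 305 mm, fixed to it by a low wall (60 mm high, x 58 to 158 mm). This point: hatch x = 157 mm, on the table. Keep clear of it.
- outer_door (a joint): Outer door, panel 84 mm long in y, 108 mm wide. 0 = shut, grows in m as it slides towards hatch -y, stop at 0.075. Starts open by 0.05 to 0.075. Stays where left; about 2 N to move.
- outer_knob (a point): Centre of the top face of the outer door's knob: round, upright, black, 18 mm diameter, 24 mm high from the door's face (a flange of 28 mm diameter round its lowest 3 mm). Middle of the panel, at hatch x = 0, y = -45 mm minus the joint value, z = 92 mm.
- inner_door (a joint): Inner door, panel 114 mm long in y, 108 mm wide. 0 = shut (as it starts), grows in m as it slides towards hatch +y, stop at 0.100. Stays where left; about 2 N to move.
- inner_knob (a point): Centre of the top face of the inner door's knob, same as the outer one. At hatch x = 0, y = 60 mm plus the joint value, z = 92 mm.
- tray (a joint): Steel shuttle tray that slides along hatch y in the chamber. 0 = outer end, grows in m towards hatch +y, stop at 0.072 (inner end). Starts at 0 to 0.006. Stays where left; about 1 to 2 N to move.
- tray_grip (a point): Centre of the top face of the tray's upright black grip: a bar 12 mm (hatch x) by 16 mm (hatch y), top z = 57 mm, on the tray's tongue at z = 8 mm (base 22 x 20 mm up to z = 12 mm), 61 mm to hatch +y of the pocket's middle, at hatch x = 0. Under the inner door, at hatch y 22 to 28 mm at the start; with that door fully open it can be pinched from above across hatch x.
- tray_floor (a point): Middle of the floor of the tray's pocket, z = 8 mm, axes as the hatch's. Pocket 70 mm (x) by 48 mm (y) inside, rim 11 mm above its floor.
- vial: Small amber glass vial with black cap, 23 mm diameter, 52 mm tall, upright, loose, about 0.03 kg. Origin at the centre of its underside, z along its axis. Starts standing in the tray's pocket.
- gel_box: Flat closed black box, 59 x 57 x 14 mm, origin under its centre. Bystander: leave alone.
- loupe: Black eye loupe, 36 mm diameter, 48 mm tall, origin under its centre. Bystander: leave alone.
- steel_block: Ground steel block 40 x 25 x 25 mm, origin under its centre. Bystander: leave alone.

How it is judged:
On the way, in this order (a step that is already met when the one before it is completed fails the run):
1. the outer door is shut (within 4 mm), the inner one still shut (value of joint outer_door below 0.004 m and value of joint inner_door below 0.006 m), for 0.2 s.
2. the inner door is open (at least 85 mm of 100), the outer one shut (value of joint inner_door above 0.085 m and value of joint outer_door below 0.006 m), for 0.2 s.
At the end, for the whole second after the job is handed in: Outer door shut within 6 mm, inner door open by at least 85 of its 100 mm, tray drawn at least 64 of its 72 mm to the inner side, and the vial at rest, upright within 0.15 rad, in the tray's pocket on its floor (all of step 2 and value of joint tray above 0.064 m and angle between vial's own z axis and vertical below 0.15 rad and x of vial in the frame of tray_floor between -0.036 and 0.036 m and y of vial in the frame of tray_floor between -0.025 and 0.025 m and z of vial in the frame of tray_floor between -0.004 and 0.006 m and linear speed of vial below 0.02 m/s); the robot touches nothing.
It fails at once if both doors open at once (each by more than 6 mm) (value of joint each of outer_door, inner_door above 0.006 m).
It fails at once if the vial falls over (tilts more than 0.6 rad) (angle between vial's own z axis and vertical above 0.6 rad).
It fails at once if a bystander is moved more than 20 mm (distance of any of gel_box, loupe, steel_block from where it was at the start of the episode above 0.02 m).
It also fails if it takes over 48 s, if anything falls off the work surface, if the arm or the gripper's body presses on something with over 40 N, if the wrist force passes 120 N, or if a joint passes its speed limit or range.

## Working session

There is one attempt and no reset: what is moved stays moved. The work goes in short steps, Python scripts to look and compute and a shell command to move; the robot and the scene stay as the last step left them, time stands still between calls to the robot, and variables do not carry over. Pictures are saved under pics/ and viewed, at most 10 in all, crops included, and the job is handed in when it is done.

```bash
mkdir -p pics; python3 - <<'E'
from workcell import arm
import cv2,pickle
s=arm.sense();print({k:s[k] for k in('clock','tool_pos','tcp_rot','finger_gap','qpos')})
for n in('top','side'):
    c=arm.camera(n);pickle.dump(c,open(f'pics/{n}0.pkl','wb'));cv2.imwrite(f'pics/{n}0.png',c['color'][...,::-1])
    print(n,c['fx'],c['cx'],c['cy'],c['R'],c['t'])
E
```

```text
{'clock': 0.0, 'tool_pos': array([0.23270109, 0.57964547, 0.1901385 ]), 'tcp_rot': array([ 1.89693867e-01,  9.81843100e-01, -5.99168893e-04, -6.67247092e-05]), 'finger_gap': 0.09382748999256331, 'qpos': array([-1.23052624,  0.41796301, -0.01035142,  1.61415854,  0.0047283 ,
        1.11070068, -0.05299569])}
top 441.9985355249372 318.972422056168 233.16858038362838 [[ 0.01461726 -0.99977047 -0.01566348]
 [-0.99653406 -0.01328339 -0.08211833]
 [ 0.08189141  0.01680954 -0.99649949]] [0.1509127  0.62305482 1.11402353]
side 581.1305506820487 333.3151228578494 235.74907488015734 [[-0.42123882  0.90694841  0.00155986]
 [ 0.81348869  0.37859008 -0.44148125]
 [-0.40099127 -0.18470012 -0.89726912]] [ 0.11377629 -0.54686818  1.54927175]
```

View pics/top0.png

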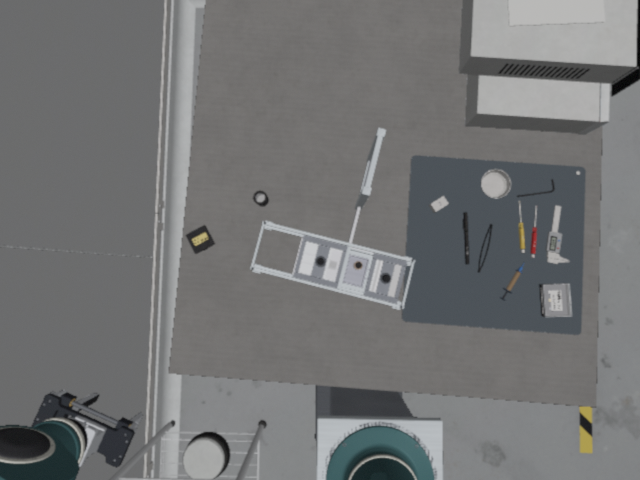

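View pics/side0.png

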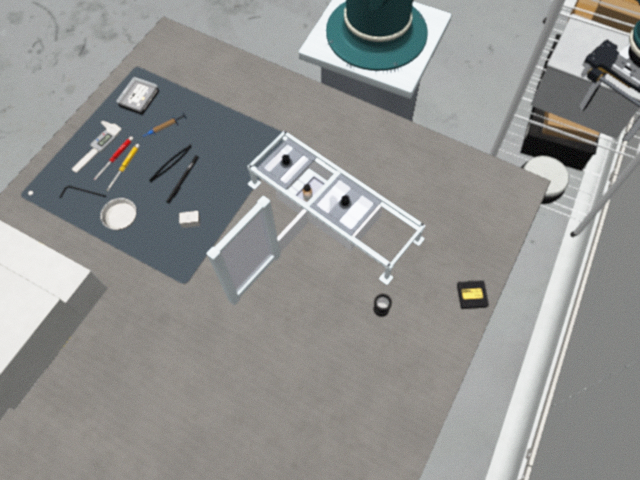

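The top view shows the outer knob near (387,278), the inner knob near (320,261), the vial near (358,266) and the partition from (355,240) to (380,130). In the side view the knobs are at (286,160) and (345,201). I'll enlarge both views next.

```bash
python3 - <<'E'
import cv2,numpy as np
a=cv2.imread('pics/top0.png')[215:315,245:420];b=cv2.imread('pics/side0.png')[125:285,245:430]
a=cv2.resize(a,None,fx=4.5,fy=4.5,interpolation=cv2.INTER_CUBIC);b=cv2.resize(b,None,fx=3.7,fy=3.7,interpolation=cv2.INTER_CUBIC)
cv2.imwrite('pics/a.png',a);cv2.imwrite('pics/b.png',b);print(a.shape,b.shape)
E
```

```text
(450, 788, 3) (592, 684, 3)
```

View pics/a.png

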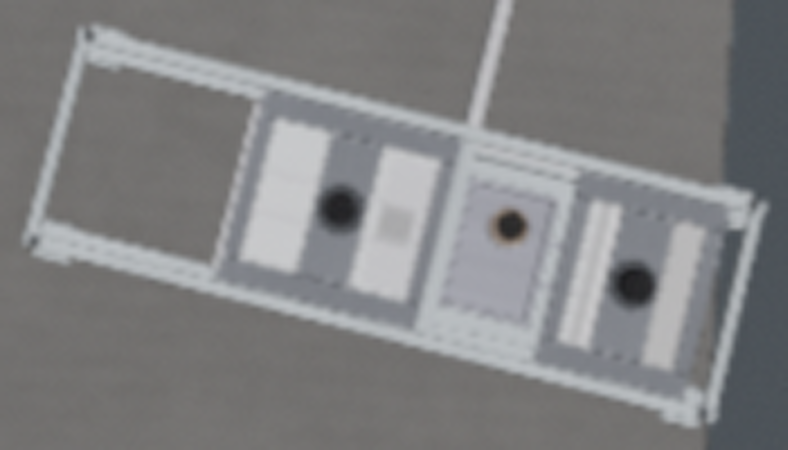

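View pics/b.png

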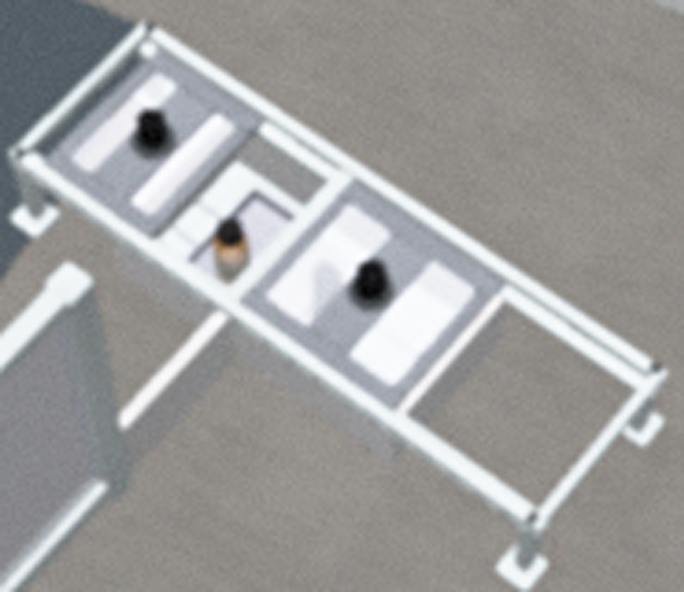

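Enlarged, the top view has the inner knob at (341,207), the outer knob at (634,284) and the vial cap at (511,226). In the side crop they are at (372,272), (153,122) and (231,228). The rail corners are clear in both crops, and the vial stands under the outer opening.

```bash
cat > h.py <<'E'
import numpy as np,cv2,pickle
T=pickle.load(open('pics/top0.pkl','rb'));S=pickle.load(open('pics/side0.pkl','rb'))
def P(c):
    K=np.array([[c['fx'],0,c['cx']],[0,c['fy'],c['cy']],[0,0,1]]);return K@np.c_[c['R'],np.reshape(c['t'],3)]
def un(p,x0,y0,s): return np.array([x0+(p[0]+.5)/s-.5,y0+(p[1]+.5)/s-.5])
def tri(a,b):
    X=cv2.triangulatePoints(P(T),P(S),np.float64(a).reshape(2,1),np.float64(b).reshape(2,1)).ravel();X=X[:3]/X[3]
    r=[np.round((q:=P(c)@np.r_[X,1])[:2]/q[2]-p,1) for c,p in((T,a),(S,b))]
    return X,r
def ray(c,p,z):
    d=c['R'].T@np.array([(p[0]-c['cx'])/c['fx'],(p[1]-c['cy'])/c['fy'],1]);o=-c['R'].T@np.reshape(c['t'],3)
    return o+d*(z-o[2])/d[2]
E
python3 - <<'E'
from h import *
pts={'ik':((341,207),(372,272),.092),'ok':((634,284),(153,122),.092),'vial':((511,226),(231,228),.060),
'LB':((88,33),(533,518),.072),'LF':((35,240),(656,372),.072),'RB':((760,205),(15,152),.072),'RF':((710,415),(150,28),.072)}
np.set_printoptions(precision=4,suppress=True)
R={}
for k,(a,b,z) in pts.items():
    a=un(a,245,215,4.5);b=un(b,245,125,3.7);X,r=tri(a,b);R[k]=X;print(k,X,r,ray(T,a,z)[:2],ray(S,b,z)[:2])
d=R['ik']-R['ok'];yaw=np.arctan2(-d[0],d[1]);print('knob dist',np.hypot(*d[:2]),'yaw',yaw)
for p,q in(('LB','RB'),('LF','RF')):
    d=R[p]-R[q];print(np.hypot(*d[:2]),np.arctan2(-d[0],d[1]))
c=sum(R[k] for k in('LB','LF','RB','RF'))/4;print('rail mid (hatch y=.03)',c)
u=np.array([-np.sin(yaw),np.cos(yaw)]);print('origin from ik',R['ik'][:2]-.06*u,'from rails',c[:2]-.03*u)
E
```

```text
ik [0.5485 0.1557 0.0849] [array([-0.6,  0.2]), array([-0.4, -0. ])] [0.5489 0.1541] [0.5519 0.1581]
ok [ 0.5096 -0.0035  0.0842] [array([-0.3,  0.1]), array([-0.2, -0. ])] [ 0.5101 -0.0032] [ 0.5139 -0.0001]
vial [0.54   0.0611 0.0543] [array([-0.5,  0.2]), array([-0.3, -0. ])] [0.5404 0.0604] [0.5427 0.0635]
LB [0.6435 0.2965 0.0691] [array([-0.2,  0.1]), array([-0.1,  0. ])] [0.6434 0.2956] [0.6447 0.2969]
LF [0.5285 0.3244 0.0635] [array([-0.4,  0.2]), array([-0.3,  0. ])] [0.5289 0.3219] [0.5328 0.3255]
RB [ 0.5535 -0.0747  0.0669] [array([-0.3,  0.1]), array([-0.2, -0. ])] [ 0.5537 -0.0745] [ 0.556  -0.0721]
RF [ 0.4377 -0.0454  0.064 ] [array([-1.3,  0.5]), array([-0.9, -0.1])] [ 0.4397 -0.0471] [ 0.4421 -0.0403]
knob dist 0.1638464339303043 yaw -0.23949376901179742
0.3819387904161747 -0.23800716274003753
0.3807453215016722 -0.24055944703477464
rail mid (hatch y=.03) [0.5408 0.1252 0.0659]
origin from ik [0.5342 0.0974] from rails [0.5337 0.096 ]
```

```bash
cat > g.py <<'E'
import sys,numpy as np
from workcell import arm
from scipy.spatial.transform import Rotation as Ro
# args: hatch x,y (mm) and z TCP (mm)
O=np.array([.534,.0965]);yaw=-.239
ex=np.array([np.cos(yaw),np.sin(yaw)]);ey=np.array([-ex[1],ex[0]])
if __name__=='__main__':
    s=arm.sense();R=Ro.from_quat(s['tcp_rot']).as_matrix();p=s['tool_pos']
    np.set_printoptions(precision=3,suppress=True)
    print('clock',s['clock'],'hatch TCP mm',1e3*np.array([(p[:2]-O)@ex,(p[:2]-O)@ey,p[2]]),'F',s['wrist_force'],'gap',s['finger_gap'],'grip',s['grasp_force'],'q',s['qpos'])
    x,y,z=[float(v)/1e3 for v in sys.argv[1:4]]
    X=np.r_[O+ex*x+ey*y,z]
    print('shift cm',100*R.T@(X-p),'turn',-(yaw-np.arctan2(R[1,1],R[0,1])))
    print('hatch ex in tool',R.T@np.r_[ex,0],'ey',R.T@np.r_[ey,0])
E
python3 g.py 0 -104 170
```

```text
clock 0.1 hatch TCP mm [-407.08   398.137  190.224] F [0.143 0.416 0.518] gap 0.09436882117540828 grip 0.0 q [-1.231  0.418 -0.01   1.614  0.005  1.111 -0.053]
shift cm [-47.439 -43.908   2.072] turn 1.4280058226745398
hatch ex in tool [-0.99   0.142 -0.   ] ey [ 0.142  0.99  -0.001]
```

```bash
python3 -m crank '[[0.6,[-4.2,-3.9,0.2],0.14],[0.6,[-8.4,-7.8,0.4],0.28],[0.6,[-12.6,-11.7,0.6],0.42],[0.6,[-16.8,-15.6,0.8],0.56],[0.6,[-21.0,-19.4,1.0],0.70],[0.6,[-25.2,-23.3,1.2],0.84],[0.6,[-29.4,-27.2,1.4],0.98],[0.6,[-33.6,-31.1,1.6],1.12],[0.6,[-37.8,-35.0,1.8],1.26],[0.6,[-41.0,-38.0,2.0],1.42]]' 20; python3 g.py 0 -104 150
```

```text
clock: 1.35
tool_pos: [0.4723, 0.0723, 0.1708]
tcp_rot: [0.786, 0.618, 0.0, 0.0]
wrist_force: [0.4, 0.5, 0.6]
finger_gap: 0.0561
grasp_force: 0.0
clock 1.35 hatch TCP mm [-54.238 -38.118 170.78 ] F [0.383 0.543 0.597] gap 0.05611643221623315 grip 0.0 q [-0.673  0.19   0.512  2.005 -0.112  0.973 -0.342]
shift cm [-6.598  5.411  2.08 ] turn 0.0017931979479730298
hatch ex in tool [-0.002  1.     0.   ] ey [ 1.     0.002 -0.   ]
```

```bash
python3 -m crank '[[0.6,[-2,1.5,0.5],0],[0.6,[-4,3.2,1],0],[0.6,[-6,5,1.6],0],[0.6,[-6.6,5.4,2.1],0],[0.6,[-6.6,5.4,2.1],0],[0.6,[-6.6,5.4,2.1],0],[0.6,[-6.6,5.4,2.1],0],[0.6,[-6.6,5.4,2.1],0],[0.6,[-6.6,5.4,2.1],0],[0.6,[-6.6,5.4,2.1],0]]'; python3 g.py 0 -104 97; python3 - <<'E'
from workcell import arm
import cv2,pickle
c=arm.camera('wrist');pickle.dump(c,open('pics/w1.pkl','wb'));cv2.imwrite('pics/w1.png',c['color'][...,::-1])
print(c['fx'],c['cx'],c['cy'],c['R'],c['t'])
E
```

```text
clock: 2.6
tool_pos: [0.5092, -0.002, 0.1498]
tcp_rot: [0.784, 0.621, -0.0, 0.0]
wrist_force: [0.3, 0.3, 0.4]
finger_gap: 0.0563
grasp_force: 0.0
clock 2.6 hatch TCP mm [  -0.79  -101.547  149.787] F [0.263 0.278 0.375] gap 0.056311489932905315 grip 0.0 q [-0.521  0.288  0.548  1.955 -0.183  0.947 -0.115]
shift cm [-0.245  0.077  5.279] turn 0.008120250335870993
hatch ex in tool [-0.008  1.     0.   ] ey [ 1.     0.008 -0.   ]
371.64829954431775 321.2523755814702 248.78054291032845 [[ 9.73758522e-01 -2.27583044e-01  5.46043391e-04]
 [-2.18544337e-01 -9.34409777e-01  2.81276982e-01]
 [-6.35036434e-02 -2.74015193e-01 -9.59626470e-01]] [-0.49610257  0.09103891  0.38296253]
```

View pics/w1.png

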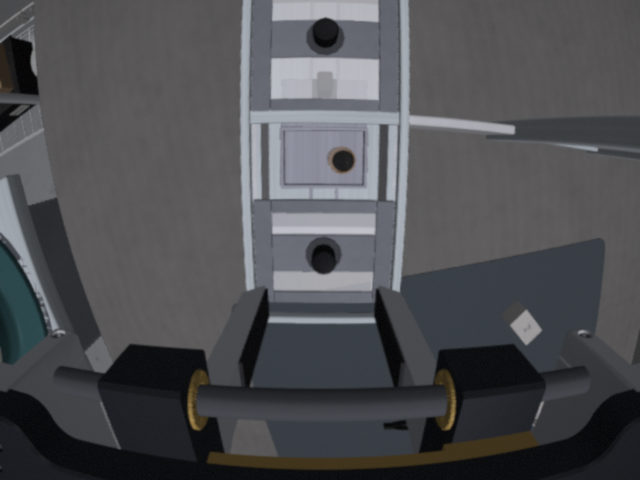

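The wrist view shows the outer knob top at about (323,259), the inner knob at (325,31), the vial cap at (344,160) and the bar across row 117. The fingers stay clear.

```bash
cat > w.py <<'E'
import numpy as np,pickle
from g import O,ex,ey
def wr(c,p,z):
    v=np.array([p[0]-c['cx'],p[1]-c['cy']]);r=np.hypot(*v);th=r/c['fx']
    d=c['R'].T@np.r_[np.sin(th)*v/max(r,1e-9),np.cos(th)];o=-c['R'].T@np.ravel(c['t'])
    X=o+d*(z-o[2])/d[2];return np.round(X,4),np.round(1e3*np.array([(X[:2]-O)@ex,(X[:2]-O)@ey]),1)
E
python3 - <<'E'
from w import *
c=pickle.load(open('pics/w1.pkl','rb'))
for n,p,z in(('ok',(323,259),.092),('ik',(325,31),.092),('vial',(344,160),.060),('barL',(246,117),.072),('barR',(409,117),.072)):print(n,wr(c,p,z))
E
```

```text
ok (array([ 0.5102, -0.0019,  0.092 ]), array([   0.2, -101.3]))
ik (array([0.5475, 0.1521, 0.092 ]), array([-0. , 57.2]))
vial (array([0.5412, 0.0605, 0.06  ]), array([ 15.5, -33.2]))
barL (array([0.479, 0.109, 0.072]), array([-56.4,  -0.8]))
barR (array([0.5942, 0.0826, 0.072 ]), array([61.8,  0.7]))
```

```bash
python3 -m crank '[[0.6,[-0.1,0.1,1.5],0],[0.6,[-0.1,0.1,3],0],[0.6,[-0.1,0.1,4.5],0],[0.6,[-0.1,0.1,5.2],0],[0.6,[-0.1,0.1,5.2],0],[0,[-0.1,0.1,5.2],0],[0,[-0.1,0.1,5.2],0],[0,[-0.1,0.1,5.2],0],[0,[-0.1,0.1,5.2],0],[0,[-0.1,0.1,5.2],0]]' 20; python3 g.py 0 -45 97
```

```text
clock: 3.9
tool_pos: [0.51, -0.0032, 0.0978]
tcp_rot: [0.784, 0.621, 0.0, 0.0]
wrist_force: [-0.6, -0.2, 0.6]
finger_gap: 0.0101
grasp_force: 0.0
clock 3.9 hatch TCP mm [   0.241 -102.563   97.823] F [-0.58  -0.241  0.58 ] gap 0.01009740997587948 grip 0.0 q [-0.487  0.367  0.521  1.997 -0.242  0.838 -0.063]
shift cm [5.756 0.022 0.082] turn 0.008046329884706382
hatch ex in tool [-0.008  1.     0.   ] ey [ 1.     0.008 -0.   ]
```

```bash
python3 - <<'E'
from workcell import arm
import cv2,pickle
c=arm.camera('wrist');pickle.dump(c,open('pics/w2.pkl','wb'));cv2.imwrite('pics/w2.png',c['color'][...,::-1])
s=arm.sense();print(s['finger_gap'],s['grasp_force'],s['wrist_force'])
E
```

```text
0.005702960660239398 0.0 [ 0.54124614 -0.45557445 -0.60237518]
```

View pics/w2.png

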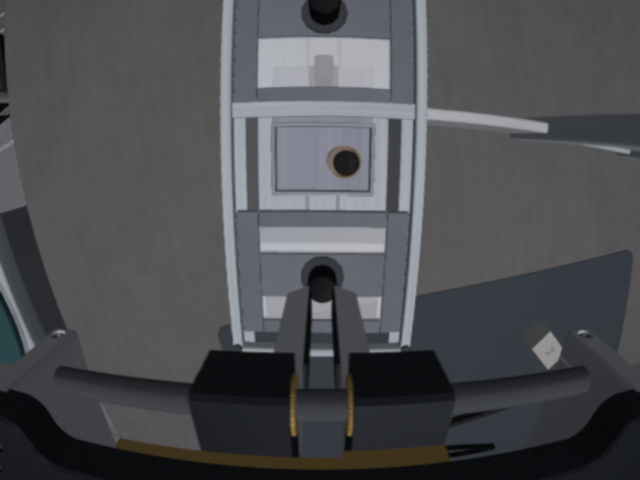

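The fingers closed on nothing. The knob top, at (322,288), sits at the fingertips or just beyond them. I'll triangulate it from the two wrist views.

```bash
python3 - <<'E'
from w import *
import cv2
a,b=[pickle.load(open(f'pics/w{i}.pkl','rb')) for i in(1,2)]
def nrm(c,p):
    v=np.array([p[0]-c['cx'],p[1]-c['cy']]);r=np.hypot(*v);return v/max(r,1e-9)*np.tan(r/c['fx'])
def tri(p,q):
    X=cv2.triangulatePoints(*[np.c_[c['R'],np.ravel(c['t'])] for c in(a,b)],nrm(a,p),nrm(b,q)).ravel();X=X[:3]/X[3]
    return np.round(1e3*np.r_[(X[:2]-O)@ex,(X[:2]-O)@ey,X[2]],1)
for n,p,q in(('ok',(323,259),(322,288)),('flange',(323,251),(322,276)),('ik',(325,31),(325,8)),('vial',(344,160),(346,163)),('bar',(328,117),(324,109))):print(n,tri(p,q))
for z in(.07,.08,.092):print(z,wr(b,(322,288),z),wr(b,(322,276),z), wr(a,(323,259),z))
p=np.r_[O-.1025*ey+0*ex,.076]
for c in(a,b):
    v=c['R']@p+np.ravel(c['t']);th=np.arctan2(np.hypot(*v[:2]),v[2]);print(v[:2]/np.hypot(*v[:2])*th*c['fx']+[c['cx'],c['cy']])
print(-a['R'].T@np.ravel(a['t']),-b['R'].T@np.ravel(b['t']))
for c in(a,b):print(np.unique(np.round(c['range_z'][[230,250,260,280,288],322],3)), c['range_z'][259,323],c['range_z'][288,322])
E
```

```text
ok [  0.2 -94.8 112.2]
flange [  0.2 -94.2  96.1]
ik [ 0.6 72.6 42.4]
vial [ 15.4 -33.8  54.2]
bar [  1.3  -4.7 111. ]
0.07 (array([ 0.508 , -0.0126,  0.07  ]), array([   0.6, -112.1])) (array([ 0.5099, -0.0046,  0.07  ]), array([   0.5, -103.9])) (array([ 0.5087, -0.0089,  0.07  ]), array([   0.4, -108.4]))
0.08 (array([ 0.5089, -0.0086,  0.08  ]), array([   0.5, -108. ])) (array([ 0.5107, -0.0009,  0.08  ]), array([   0.4, -100.2])) (array([ 0.5094, -0.0057,  0.08  ]), array([   0.3, -105.2]))
0.092 (array([ 0.51  , -0.0037,  0.092 ]), array([   0.4, -103.1])) (array([0.5117, 0.0035, 0.092 ]), array([  0.4, -95.7])) (array([ 0.5102, -0.0019,  0.092 ]), array([   0.2, -101.3]))
[322.58699036 253.98482404]
[321.24241653 277.2506254 ]
[0.52729966 0.07710067 0.34216472] [0.52806515 0.07585325 0.29018649]
[0.265 0.284 0.298 0.299] 0.26499534 0.29931164
[0.213 0.23  0.232 0.236] 0.23200801 0.2130912
```

```bash
python3 - <<'E'
from w import *
import cv2
for i,pts in((1,[(323,255),(323,259),(323,263),(323,275),(257,295),(385,295),(325,31),(344,160),(328,117)]),(2,[(322,270),(322,280),(322,288),(322,295),(322,300),(300,292),(300,300),(345,292),(345,300),(345,310),(360,275)])):
    c=pickle.load(open(f'pics/w{i}.pkl','rb'))
    for p in pts:
        v=np.array([p[0]-c['cx'],p[1]-c['cy']]);r=np.hypot(*v);th=r/c['fx'];Z=c['range_z'][p[1],p[0]]
        X=c['R'].T@(np.r_[v/r*np.tan(th),1]*Z-np.ravel(c['t']))
        print(i,p,round(float(Z),3),np.round(1e3*np.r_[(X[:2]-O)@ex,(X[:2]-O)@ey,X[2]],1))
c=pickle.load(open('pics/w2.pkl','rb'))['color'][240:330,270:380,::-1]
cv2.imwrite('pics/w2c.png',cv2.resize(c,None,fx=6,fy=6,interpolation=cv2.INTER_CUBIC))
E
```

```text
1 (323, 255) 0.264 [  0.2 -99.   89.9]
1 (323, 259) 0.265 [   0.2 -101.9   89.9]
1 (323, 263) 0.267 [   0.3 -105.3   89. ]
1 (323, 275) 0.295 [   0.6 -123.5   64.5]
1 (257, 295) 0.181 [-33.  -93.7 174.6]
1 (385, 295) 0.181 [ 30.4 -93.  175. ]
1 (325, 31) 0.219 [-0.  57.6 90.6]
1 (344, 160) 0.276 [ 15.6 -33.3  58.7]
1 (328, 117) 0.258 [ 2.9 -1.3 67.8]
2 (322, 270) 0.222 [  0.4 -96.   81.1]
2 (322, 280) 0.213 [  0.4 -98.5  90.9]
2 (322, 288) 0.213 [   0.4 -103.1   92. ]
2 (322, 295) 0.215 [   0.5 -107.9   91.1]
2 (322, 300) 0.217 [   0.5 -111.4   90.2]
2 (300, 292) 0.185 [-10.7 -94.3 118.9]
2 (300, 300) 0.175 [-10.2 -94.  129.2]
2 (345, 292) 0.185 [ 11.8 -94.  119.1]
2 (345, 300) 0.175 [ 11.2 -94.  129. ]
2 (345, 310) 0.164 [ 10.5 -93.8 140.3]
2 (360, 275) 0.238 [  25.  -104.5   66.1]
```

View pics/w2c.png

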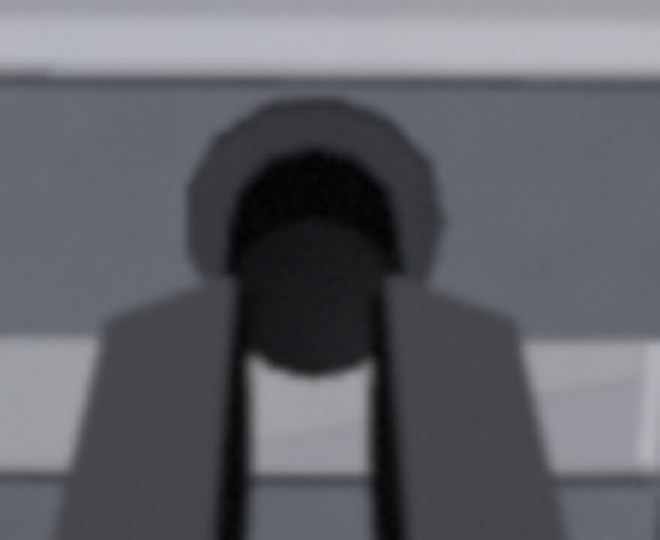

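The fingers closed past the knob's 18 mm with no force. Depth also puts the fingertips at z of about 120 mm, not 76, so they look to be above the knob. I'll check this with the side camera.

```bash
python3 - <<'E'
from w import *
from workcell import arm
import cv2
s=arm.sense();print(s['tool_pos'],s['finger_gap'])
np.set_printoptions(precision=1,suppress=True)
c=arm.camera('wrist');
for r in range(280,310,3):
    o=[]
    for p in((300,r),(322,r),(345,r)):
        v=np.array([p[0]-c['cx'],p[1]-c['cy']]);q=np.hypot(*v);X=c['R'].T@(np.r_[v/q*np.tan(q/c['fx']),1]*c['range_z'][r,p[0]]-np.ravel(c['t']))
        o+=[(X[:2]-O)@ex*1e3,(X[:2]-O)@ey*1e3,X[2]*1e3]
    print(r,np.array(o))
c=arm.camera('side');pickle.dump(c,open('pics/s2.pkl','wb'))
im=c['color'][...,::-1].copy()
for z,col in((.098,(0,0,255)),(.076,(0,255,0)),(.12,(255,0,0))):
    p=c['R']@np.r_[s['tool_pos'][:2],z]+np.ravel(c['t']);u=(p[0]/p[2]*c['fx']+c['cx'],p[1]/p[2]*c['fy']+c['cy']);print(z,u)
cv2.imwrite('pics/s2.png',cv2.resize(im[60:260,200:420],None,fx=3,fy=3,interpolation=cv2.INTER_CUBIC))
E
```

```text
[ 0.50996386 -0.00321908  0.09780927] 0.005702960660239398
280 [ -13.7 -108.5   65.5    0.4  -99.    89.8   15.3 -107.7   67. ]
283 [ -13.7 -110.3   66.4    0.4 -100.5   90.6   15.4 -109.9   66.7]
286 [ -13.7 -112.5   66.2    0.4 -102.1   91.3   15.5 -112.    66.8]
289 [ -13.7 -114.5   66.5    0.4 -104.4   90.2   15.6 -114.5   65.7]
292 [ -10.7  -94.3  118.9    0.5 -106.1   90.7   11.8  -94.   119.1]
295 [ -10.5  -94.3  122.6    0.5 -108.1   90.6   11.5  -94.   122.8]
298 [ -10.4  -94.7  125.4    0.5 -110.    90.6   11.4  -94.4  125.6]
301 [ -10.2  -94.6  129.     0.5 -112.2   90.    11.1  -94.1  129.9]
304 [  -9.9  -93.8  134.3    0.7 -125.9   64.7   10.9  -94.2  132.9]
307 [  -9.8  -93.9  137.3    0.7 -128.4   64.1   10.7  -94.1  136.4]
0.098 (np.float64(285.34046268731646), np.float64(154.17810730845693))
0.076 (np.float64(286.0663363474971), np.float64(159.8581757663481))
0.12 (np.float64(284.5914353484987), np.float64(148.31685790004295))
```

View pics/s2.png

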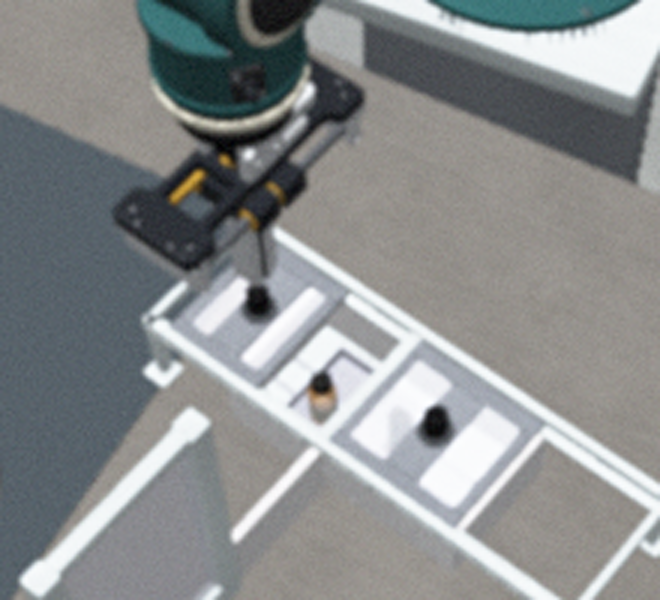

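The side view confirms the fingertips are above the knob: tip at crop (262,276), knob at (258,298). The true tips are roughly 40 mm higher than the text implies. I'll open and lower, with checks.

```bash
python3 -m crank '[[0.5,[0,0,0],0],[0.5,[0,0,0],0],[0.5,[0,0,0],0],[0.5,[0,0,0],0],[0.5,[0,0,0.5],0],[0.5,[0,0,1.2],0],[0.5,[0,0,2],0],[0.5,[0,0,2.5],0],[0.5,[0,0,3.2],0],[0.5,[0,0,3.2],0]]'; python3 - <<'E'
from w import *
from workcell import arm
np.set_printoptions(precision=1,suppress=True)
c=arm.camera('wrist');pickle.dump(c,open('pics/w3.pkl','wb'));Z=c['range_z']
import cv2;cv2.imwrite('pics/w3.png',c['color'][...,::-1])
vv,uu=np.mgrid[240:340,240:400];dx=uu-c['cx'];dy=vv-c['cy'];r=np.hypot(dx,dy)+1e-9;k=np.tan(r/c['fx'])/r
z=Z[240:340,240:400];P=np.stack([dx*k*z,dy*k*z,z],-1)-np.ravel(c['t']);X=P@c['R']
hx=(X[...,:2]-O)@ex*1e3;hy=(X[...,:2]-O)@ey*1e3;hz=X[...,2]*1e3
m=(abs(hy+94.5)<3)&(abs(abs(hx))<45)&(hz>70)&(abs(hx)>14)&(hz<140)
print('finger front',m.sum(),np.percentile(hz[m],[0,1,5,20]))
k=(abs(hx)<7)&(hz>85)&(hz<95);print('knob top',k.sum(),hx[k].mean(),hy[k].mean(),hy[k].min(),hy[k].max(),hz[k].mean())
print(arm.sense()['wrist_force'],arm.sense()['tool_pos'])
E
```

```text
clock: 5.3
tool_pos: [0.5096, -0.0033, 0.0653]
tcp_rot: [0.784, 0.621, -0.0, -0.0]
wrist_force: [-1.0, 0.2, 0.0]
finger_gap: 0.047
grasp_force: 0.0
finger front 2646 [78.  80.4 84.7 94.7]
knob top 852 0.009710403348409629 -103.42118787310089 -113.72068496642191 -95.32677283575084 89.96915297078189
[-0.3 -0.7 -0.8] [ 0.5 -0.   0.1]
```

```bash
python3 -m crank '[[0.5,[-0.1,0,0.4],0],[0.5,[-0.1,0,0.4],0],[0,[-0.1,0,0.4],0],[0,[-0.1,0,0.4],0],[0,[-0.1,0,0.4],0],[0,[-0.1,0,0.4],0],[0,[-0.1,0,0.4],0],[0,[-0.1,0,0.4],0],[0,[-0.1,0,0.4],0],[0,[-0.1,0,0.4],0]]' 20; python3 g.py 0 -45 61
```

```text
clock: 6.6
tool_pos: [0.5101, -0.0043, 0.0619]
tcp_rot: [0.784, 0.621, 0.0, 0.0]
wrist_force: [4.7, -0.8, -3.5]
finger_gap: 0.0179
grasp_force: 20.0
clock 6.6 hatch TCP mm [   0.654 -103.585   61.868] F [ 4.72  -0.81  -3.466] gap 0.017869128370137113 grip 19.999395310878754 q [-0.458  0.425  0.494  2.019 -0.286  0.763 -0.024]
shift cm [ 5.859 -0.019  0.087] turn 0.007923053521339873
hatch ex in tool [-0.008  1.     0.001] ey [ 1.     0.008 -0.   ]
```

```bash
python3 -m crank '[[0,[0.5,0,0],0],[0,[1.2,0,0],0],[0,[2,0,0],0],[0,[2.8,0,0],0],[0,[3.6,0,0],0],[0,[4.4,0,0],0],[0,[5.1,0,0],0],[0,[5.6,0,0],0],[0,[5.9,0,0],0],[0,[5.9,0,0],0]]'; python3 g.py 0 -45 61
```

```text
clock: 7.85
tool_pos: [0.5241, 0.0532, 0.0619]
tcp_rot: [0.784, 0.621, 0.001, 0.001]
wrist_force: [8.2, -0.1, -6.0]
finger_gap: 0.0174
grasp_force: 20.0
clock 7.85 hatch TCP mm [  0.625 -44.427  61.926] F [ 8.203 -0.105 -5.973] gap 0.017422801942914238 grip 19.99856024980545 q [-0.549  0.448  0.48   1.98  -0.288  0.778 -0.134]
shift cm [-0.057 -0.063  0.093] turn 0.008033841245523032
hatch ex in tool [-0.008  1.     0.002] ey [1.    0.008 0.   ]
```

```bash
python3 -m crank '[[0,[0.2,0.03,0],0],[0,[0.4,0.03,0],0],[0,[0.6,0.03,0],0],[0,[0.6,0.03,0],0],[0,[0.6,0.03,0],0],[0,[0.6,0.03,0],0],[0,[0.6,0.03,0],0],[0,[0.6,0.03,0],0],[0,[0.6,0.03,0],0],[0,[0.6,0.03,0],0]]'; python3 g.py 0 -45 61
```

```text
clock: 9.1
tool_pos: [0.5245, 0.0549, 0.0618]
tcp_rot: [0.785, 0.62, -0.002, 0.001]
wrist_force: [-0.6, -23.1, 3.5]
finger_gap: 0.0174
grasp_force: 20.0
clock 9.1 hatch TCP mm [  0.59  -42.711  61.764] F [ -0.602 -23.108   3.458] gap 0.01739446446044573 grip 20.000469088554382 q [-0.555  0.452  0.482  1.976 -0.286  0.781 -0.144]
shift cm [-0.228 -0.06   0.077] turn 0.004832593038148564
hatch ex in tool [-0.005  1.     0.   ] ey [ 1.     0.005 -0.004]
```

Stopped against 23 N, so the outer door is shut. I'll relax, release, lift and cross to the inner knob.

```bash
python3 -m crank '[[0,[-0.2,0,0],0],[0,[-0.35,0,0],0],[0.5,[-0.35,0,0],0],[0.5,[-0.35,0,0],0],[0.5,[-0.35,0,0],0],[0.5,[-0.35,0,-0.5],0],[0.5,[-0.35,0,-2],0],[0.5,[-0.35,0,-3.5],0],[0.5,[-0.35,0,-4.5],0],[0.5,[-0.35,0,-4.5],0]]'; python3 g.py 0 60 106;python3 - <<'E'
from w import *
from workcell import arm
np.set_printoptions(precision=1,suppress=True)
c=arm.camera('wrist');Z=c['range_z']
vv,uu=np.mgrid[0:480,0:640];dx=uu-c['cx'];dy=vv-c['cy'];r=np.hypot(dx,dy)+1e-9;k=np.tan(r/c['fx'])/r
P=np.stack([dx*k*Z,dy*k*Z,Z],-1)-np.ravel(c['t']);X=P@c['R']
hx=(X[...,:2]-O)@ex*1e3;hy=(X[...,:2]-O)@ey*1e3;hz=X[...,2]*1e3
for y in(-45,60):
    k=(abs(hx)<12)&(hz>85)&(hz<95)&(abs(hy-y)<20)&(c['color'].max(2)<90);print('knob top',k.sum(),hx[k].mean(),hy[k].mean(),hy[k].min(),hy[k].max(),hz[k].mean())
E
```

```text
clock: 10.35
tool_pos: [0.5246, 0.0558, 0.1077]
tcp_rot: [0.784, 0.621, 0.001, 0.0]
wrist_force: [-0.0, -0.3, -0.5]
finger_gap: 0.0471
grasp_force: 0.0
clock 10.35 hatch TCP mm [  0.463 -41.765 107.721] F [-0.048 -0.279 -0.516] gap 0.04709774714025035 grip 0.0 q [-0.583  0.379  0.511  1.949 -0.24   0.871 -0.178]
shift cm [10.176  0.037  0.181] turn 0.008204385527046304
hatch ex in tool [-0.008  1.     0.001] ey [1.    0.008 0.001]
knob top 646 0.3956444370273646 -43.503304433767404 -52.73394727397535 -35.812310676438884 90.05833658272867
knob top 755 0.1827922285038228 59.72415141101758 51.15574013826712 68.55654262668338 90.2434422769124
```

```bash
python3 -m crank '[[0.5,[3,0,0],0],[0.5,[6,0,0],0],[0.5,[9,0,0],0],[0.5,[10.2,0,0],0],[0.5,[10.2,0,0.5],0],[0.5,[10.2,0,2],0],[0.5,[10.2,0,3.5],0],[0.5,[10.2,0,4.4],0],[0.5,[10.2,0,4.5],0],[0.5,[10.2,0,4.5],0]]'; python3 g.py 0 60 62
```

```text
clock: 11.65
tool_pos: [0.5476, 0.1548, 0.0619]
tcp_rot: [0.784, 0.621, 0.0, 0.0]
wrist_force: [-0.2, 0.2, -0.7]
finger_gap: 0.0474
grasp_force: 0.0
clock 11.65 hatch TCP mm [-0.566 59.865 61.93 ] F [-0.224  0.219 -0.678] gap 0.047431415711858875 grip 0.0 q [-0.68   0.511  0.449  1.873 -0.294  0.822 -0.31 ]
shift cm [ 0.013  0.057 -0.007] turn 0.00789352075681335
hatch ex in tool [-0.008  1.     0.   ] ey [ 1.     0.008 -0.   ]
```

```bash
python3 -m crank '[[0,[0,0,0],0],[0,[0,0,0],0],[0,[0,0,0],0],[0,[0,0,0],0],[0,[0,0,0],0],[0,[0,0,0],0],[0,[0,0,0],0],[0,[0.4,0,0],0],[0,[1,0,0],0],[0,[1.6,0,0],0]]' 20; python3 g.py 0 160 62
```

```text
clock: 12.9
tool_pos: [0.5524, 0.1698, 0.062]
tcp_rot: [0.784, 0.621, 0.001, 0.001]
wrist_force: [8.2, -2.6, -4.9]
finger_gap: 0.0174
grasp_force: 20.0
clock 12.9 hatch TCP mm [ 0.576 75.548 62.009] F [ 8.168 -2.551 -4.867] gap 0.01738051417668895 grip 20.002135634422302 q [-0.698  0.524  0.447  1.853 -0.296  0.829 -0.334]
shift cm [ 8.445  0.002 -0.001] turn 0.007084703153796668
hatch ex in tool [-0.007  1.     0.003] ey [ 1.     0.007 -0.   ]
```

```bash
python3 -m crank '[[0,[0.8,0.02,0],0],[0,[1.8,0.03,0],0],[0,[2.8,0.04,0],0],[0,[3.8,0.05,0],0],[0,[4.8,0.06,0],0],[0,[5.8,0.07,0],0],[0,[6.8,0.08,0],0],[0,[7.7,0.08,0],0],[0,[8.4,0.08,0],0],[0,[8.7,0.08,0],0]]'; python3 g.py 0 160 62
```

```text
clock: 14.15
tool_pos: [0.5726, 0.2523, 0.0619]
tcp_rot: [0.784, 0.62, -0.001, 0.001]
wrist_force: [-2.6, -20.9, 9.7]
finger_gap: 0.0174
grasp_force: 20.0
clock 14.15 hatch TCP mm [  0.612 160.509  61.93 ] F [ -2.637 -20.86    9.741] gap 0.017441019114110144 grip 20.003994405269623 q [-0.782  0.599  0.432  1.725 -0.306  0.886 -0.454]
shift cm [-0.051 -0.062 -0.007] turn 0.006311565277621722
hatch ex in tool [-0.006  1.     0.001] ey [ 1.     0.006 -0.003]
```

```bash
python3 -m crank '[[0,[0.1,0,0],0],[0,[0.1,0,0],0],[0,[-0.1,0,0],0],[0.5,[-0.1,0,0],0],[0.5,[-0.1,0,0],0],[0.5,[-0.1,0,0],0],[0.5,[-0.1,0,-0.5],0],[0.5,[-0.1,0,-2],0],[0.5,[-0.1,0,-3.5],0],[0.5,[-0.1,0,-4.5],0]]'; python3 g.py 0 25 106; python3 - <<'E'
from w import *
from workcell import arm
import cv2
c=arm.camera('top');pickle.dump(c,open('pics/t3.pkl','wb'))
cv2.imwrite('pics/t3.png',cv2.resize(c['color'][205:325,235:425,::-1],None,fx=4,fy=4,interpolation=cv2.INTER_CUBIC))
E
```

```text
clock: 15.4
tool_pos: [0.572, 0.2542, 0.1084]
tcp_rot: [0.784, 0.621, 0.001, 0.0]
wrist_force: [0.2, 0.6, 0.5]
finger_gap: 0.0471
grasp_force: 0.0
clock 15.4 hatch TCP mm [ -0.42  162.218 108.411] F [0.222 0.641 0.464] gap 0.04709936635217353 grip 0.0 q [-0.801  0.54   0.454  1.698 -0.278  0.967 -0.475]
shift cm [-13.722  -0.069   0.228] turn 0.008052533575899606
hatch ex in tool [-0.008  1.     0.001] ey [1.    0.008 0.001]
```

```bash
python3 -m crank '[[0.5,[-3,0,0],0],[0.5,[-6,0,0],0],[0.5,[-9,0,0],0],[0.5,[-12,0,0],0],[0.5,[-13.6,-0.07,0],0],[0.5,[-13.6,-0.07,0],0],[0.5,[-13.6,-0.07,0],0],[0.5,[-13.6,-0.07,0],0],[0.5,[-13.6,-0.07,0],0],[0.5,[-13.6,-0.07,0],0]]';python3 g.py 0 25 45; python3 - <<'E'
from w import *
from workcell import arm
import cv2
np.set_printoptions(precision=1,suppress=True)
c=arm.camera('wrist');Z=c['range_z']
cv2.imwrite('pics/w4.png',c['color'][...,::-1])
vv,uu=np.mgrid[0:480,0:640];dx=uu-c['cx'];dy=vv-c['cy'];r=np.hypot(dx,dy)+1e-9;k=np.tan(r/c['fx'])/r
P=np.stack([dx*k*Z,dy*k*Z,Z],-1)-np.ravel(c['t']);X=P@c['R']
hx=(X[...,:2]-O)@ex*1e3;hy=(X[...,:2]-O)@ey*1e3;hz=X[...,2]*1e3
for n,k in(('grip top',(abs(hx)<15)&(hz>49)&(hz<60)&(abs(hy-25)<18)),('inner knob',(abs(hx)<12)&(hz>86)&(hz<95)&(abs(hy-160)<20))):
    print(n,k.sum());k.any() and print(np.percentile(hx[k],[2,50,98]),np.percentile(hy[k],[2,50,98]),hz[k].mean(),uu[k].mean(),vv[k].mean())
E
```

```text
clock: 16.7
tool_pos: [0.5398, 0.122, 0.1067]
tcp_rot: [0.784, 0.621, -0.0, 0.0]
wrist_force: [-0.2, 0.1, -0.1]
finger_gap: 0.047
grasp_force: 0.0
clock 16.7 hatch TCP mm [ -0.411  26.121 106.707] F [-0.18   0.12  -0.077] gap 0.04697856618510826 grip 0.0 q [-0.67   0.424  0.491  1.885 -0.252  0.894 -0.287]
shift cm [-0.111  0.04   6.171] turn 0.008281178716092186
hatch ex in tool [-0.008  1.    -0.   ] ey [ 1.     0.008 -0.   ]
grip top 391
[-5.   0.5  6.1] [21.1 29.2 36.1] 54.90608752120634 322.9386189258312 257.81841432225065
inner knob 742
[-7.7  0.1  7.9] [151.7 159.3 167.3] 90.12191383349965 324.9420485175202 52.195417789757414
```

View pics/w4.png

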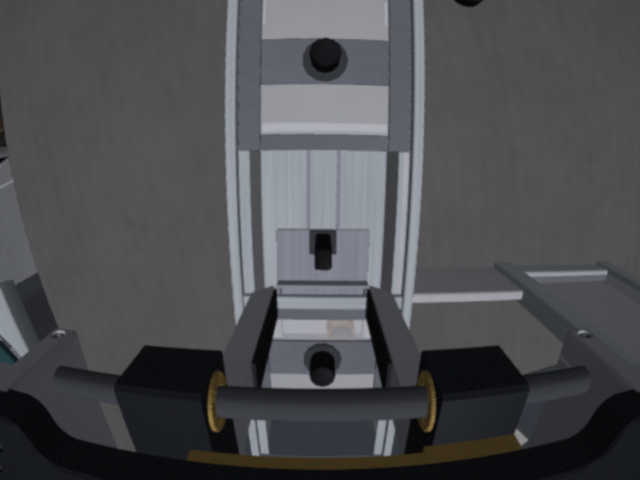

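The wrist view shows the grip top at (323,240) between the fingers, the inner door open with its knob at (325,55), the outer door shut and the vial under its window at (340,327). I'll lower onto the grip.

```bash
python3 -m crank '[[0.5,[0.2,0.08,1],0],[0.5,[0.2,0.08,2.2],0],[0.5,[0.2,0.08,3.4],0],[0.5,[0.2,0.08,4.6],0],[0.5,[0.2,0.08,5.6],0],[0.5,[0.2,0.08,6.4],0],[0.5,[0.2,0.08,7.2],0],[0.5,[0.2,0.08,7.8],0],[0.5,[0.2,0.08,8.2],0],[0.5,[0.2,0.08,8.2],0]]';python3 g.py 0 28 23
```

```text
clock: 18.0
tool_pos: [0.5409, 0.1234, 0.0246]
tcp_rot: [0.784, 0.621, -0.0, 0.0]
wrist_force: [-1.1, 0.9, 0.0]
finger_gap: 0.0472
grasp_force: 0.0
clock 18.0 hatch TCP mm [ 0.362 27.815 24.605] F [-1.136  0.937  0.025] gap 0.04716083857893614 grip 0.0 q [-0.621  0.549  0.433  1.925 -0.331  0.738 -0.226]
shift cm [ 0.019 -0.036  0.16 ] turn 0.007972488880961331
hatch ex in tool [-0.008  1.    -0.   ] ey [ 1.     0.008 -0.   ]
```

```bash
python3 -m crank '[[0,[0,0,0],0],[0,[0,0,0],0],[0,[0,0,0],0],[0,[0,0,0],0],[0,[0,0,0],0],[0,[0,0,0],0],[0,[0,0,0],0],[0,[0,0,0],0],[0,[0,0,0],0],[0,[0,0,0],0]]' 15;python3 g.py 0 96 25
```

```text
clock: 19.25
tool_pos: [0.5412, 0.1235, 0.0248]
tcp_rot: [0.784, 0.621, 0.0, 0.0]
wrist_force: [5.1, 0.1, 0.5]
finger_gap: 0.012
grasp_force: 15.0
clock 19.25 hatch TCP mm [ 0.603 27.934 24.836] F [5.075 0.065 0.518] gap 0.011975593814289642 grip 14.998926669359207 q [-0.621  0.548  0.433  1.925 -0.331  0.738 -0.227]
shift cm [ 6.807 -0.006 -0.016] turn 0.007928169869252821
hatch ex in tool [-0.008  1.     0.   ] ey [1.    0.008 0.   ]
```

```bash
python3 -m crank '[[0,[0.1,0,0],0],[0,[0.3,0,0],0],[0,[0.6,0.01,0],0],[0,[1.0,0.01,0],0],[0,[1.4,0.02,0],0],[0,[1.8,0.02,0],0],[0,[2.2,0.03,0],0],[0,[2.6,0.03,0],0],[0,[2.9,0.03,0],0],[0,[3.1,0.03,0],0]]';python3 -m crank '[[0,[0.3,0,0],0],[0,[0.7,0,0],0],[0,[1.1,0.01,0],0],[0,[1.5,0.01,0],0],[0,[1.9,0.02,0],0],[0,[2.3,0.02,0],0],[0,[2.7,0.03,0],0],[0,[3.0,0.03,0],0],[0,[3.2,0.03,0],0],[0,[3.3,0.03,0],0]]';python3 g.py 0 96 25
```

```text
clock: 20.5
tool_pos: [0.5486, 0.1539, 0.0248]
tcp_rot: [0.784, 0.621, 0.0, 0.0]
wrist_force: [5.3, -1.9, 1.4]
finger_gap: 0.012
grasp_force: 15.0
clock: 21.75
tool_pos: [0.5563, 0.1859, 0.0248]
tcp_rot: [0.784, 0.621, 0.0, 0.0]
wrist_force: [3.7, -2.3, 3.2]
finger_gap: 0.0118
grasp_force: 15.0
clock 21.75 hatch TCP mm [ 0.541 92.106 24.804] F [ 3.687 -2.285  3.214] gap 0.011802177104878325 grip 15.002340227365494 q [-0.7    0.593  0.426  1.845 -0.337  0.775 -0.326]
shift cm [ 0.39  -0.051 -0.02 ] turn 0.00813191703151625
hatch ex in tool [-0.008  1.     0.   ] ey [ 1.     0.008 -0.   ]
```

```bash
python3 -m crank '[[0,[0.05,0,0],0],[0,[0.1,0,0],0],[0,[0.15,0,0],0],[0,[0.2,0,0],0],[0,[0.25,0,0],0],[0,[0.3,0,0],0],[0,[0.35,0,0],0],[0,[0.4,0,0],0],[0,[0.4,0,0],0],[0,[0.4,0,0],0]]';python3 g.py 0 96 25
```

```text
clock: 23.0
tool_pos: [0.5569, 0.1878, 0.0247]
tcp_rot: [0.784, 0.62, -0.001, 0.0]
wrist_force: [0.4, -11.3, 8.2]
finger_gap: 0.0117
grasp_force: 15.0
clock 23.0 hatch TCP mm [ 0.589 94.119 24.744] F [  0.422 -11.35    8.172] gap 0.011683936025190767 grip 15.016650259494781 q [-0.704  0.596  0.427  1.841 -0.336  0.778 -0.332]
shift cm [ 0.188 -0.058 -0.026] turn 0.006771352703474481
hatch ex in tool [-0.007  1.    -0.001] ey [ 1.     0.007 -0.002]
```

```bash
python3 -m crank '[[0,[-0.15,0,0],0],[0.4,[-0.2,0,0],0],[0.4,[-0.2,0,0],0],[0.4,[-0.2,0,0],0],[0.4,[-0.2,0,-0.5],0],[0.4,[-0.2,0,-2],0],[0.4,[-0.2,0,-4],0],[0.4,[-0.2,0,-6],0],[0.4,[-0.2,0,-8],0],[0.4,[-0.2,0,-10],0]]';python3 -m crank '[[0.4,[0,0,-3],0],[0.4,[-3,-3,-6],0],[0.4,[-3,-8,-8],0],[0.4,[-3,-13,-8],0],[0.4,[-3,-16,-8],0],[0.4,[-3,-16,-8],0],[0.4,[-3,-16,-8],0],[0.4,[-3,-16,-8],0],[0.4,[-3,-16,-8],0],[0.4,[-3,-16,-8],0]]'; python3 - <<'E'
from w import *
from workcell import arm
import cv2
a=[]
for n,(y,x) in(('top',(205,235)),('side',(120,240))):
    c=arm.camera(n);pickle.dump(c,open(f'pics/{n}5.pkl','wb'));a.append(cv2.resize(c['color'][y:y+150,x:x+195,::-1],None,fx=2,fy=2,interpolation=cv2.INTER_CUBIC))
cv2.imwrite('pics/end.png',np.hstack(a))
E
```

```text
clock: 24.25
tool_pos: [0.5568, 0.1877, 0.1265]
tcp_rot: [0.784, 0.621, 0.0, 0.0]
wrist_force: [-0.2, 0.2, 0.2]
finger_gap: 0.0381
grasp_force: 0.0
clock: 25.5
tool_pos: [0.3943, 0.1949, 0.2046]
tcp_rot: [0.784, 0.621, -0.0, 0.0]
wrist_force: [0.1, -0.4, 0.0]
finger_gap: 0.0378
grasp_force: 0.0
```

View pics/end.png

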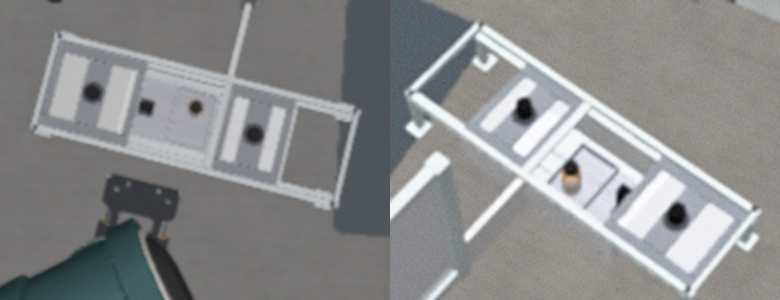

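Both views show the outer door shut, the inner door fully open, and the tray at the inner end with its grip at (146,106). The vial stands upright in the pocket at (196,106) in the top view and (570,175) in the side view. The arm is clear.

```bash
python3 -c "
from workcell import arm
print(arm.job_done())"
```

```text
the job is handed in; nothing more can be done
None
```

I handed the job in at about 25.5 s of the 48 s: outer door shut against its stop, then inner door opened to its stop and tray drawn to its inner stop. The last pictures show the vial upright in the pocket and the arm clear; no verdict was shown.

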